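Fill the sample rack and hold its label holder pressed home

TASK

Move the tall capped sample tube from its stand into the empty middle hole of the green rack, standing fully down in it, and let go of it. Then lift the label holder out of its cradle, slide it down into the slot behind the rack's lip and press it fully home against the sprung metal strip at the bottom, which pushes back, so that the rack can register its label. Finish while still holding it pressed down there, and leave the other tubes, the vial and the pen undisturbed.

Things in the scene. Friction and masses are not known exactly. Their poses are not given: they have to be found in the camera images.
- rack: Fixed green block 70 (x) x 140 (y) x 50 mm high; origin at the centre of its underside, z up, -x face (roughly towards the robot) carries the label slot. Three blind tube holes (19 mm wide, 40 mm deep, floor 10 mm above the table) at x = +10, y = +45, 0, -45 mm; only the middle one is empty. Tubes seated in it reach 100 mm above the table
- rack_empty_hole (a point): centre of the mouth of the empty middle hole, at the block's top face, 50 mm above the table; axes as the rack's
- slot_mouth (a point): centre of the label slot, 40 mm above the table, axes as the rack's. Slot: 9 mm wide in x, 66 mm long in y, closed at its ends, between the block's -x face (50 mm high) and a 5 mm thick lip on the robot's side, straight up to this point's height, then flared outwards (-x) up to 46 mm. Unpressed, the strip in its bottom lies 21 mm below this point
- strip_body (a joint): how far the sprung steel strip in the slot's bottom is pressed down (m): 0 = up, strip top 19 mm above the table; 0.009 = fully home at a hard stop, 10 mm above the table. It pushes back with about 4 N at first, 0.9 N more per mm, 12 N at the stop, and lifts the holder when let go
- cradle: Fixed ivory cradle 50 x 90 mm, 27 mm high, origin at the centre of its underside; slot along its y, 7.6 mm wide, 66 mm long, floor 5 mm above the table, in which the label holder stands
- holder: Loose grey label holder (about 60 g), upright in the cradle, yaw as the cradle's: plate 6 mm thick (x), 60 mm wide (y), 62 mm high, paper labels on both faces (either may face out), chamfered lower edge; on top a ribbed grip 14 (x) x 34 mm (y), 61 to 89 mm high, pinched across its 14 mm. Origin at the centre of the lower edge, z up
- tube_stand: Fixed ivory block 50 x 50 x 35 mm, origin at the centre of its underside, one hole 19 mm wide with its floor 7 mm above the table, holding the tall tube
- tube: The tall loose capped sample tube (about 30 g), 90 mm high: glass, 16 mm diameter, with a cap 20 mm diameter from 68 to 90 mm high. Origin at the centre of its underside, z up along the tube. Starts upright in its stand
- tube_left: Bystander: same kind of tube, seated in the rack's hole at y = +45 mm, origin at the centre of its underside
- tube_right: Bystander: same kind of tube, seated in the rack's hole at y = -45 mm, origin at the centre of its underside
- vial: Bystander: short wide capped vial, 27 mm diameter, 52 mm high, in its own 50 x 50 x 35 mm ivory stand; origin at the centre of its underside. It and the tall tube may swap places from one start to another
- pen: Bystander: pen about 135 mm long, 13 mm high, lying on the table on the robot's side of the rack; origin at the underside of its barrel, x along it

How it is judged:
By the outcome, as a careful person would: the job done as asked, in the order asked, and still so for the second after the job is handed in, while the arm keeps its last pose, push and grip.
It also fails if it takes over 58 s, if anything falls off the work surface, if the arm or the gripper's body presses on something with over 40 N, if the wrist force passes 120 N, or if a joint passes its speed limit or range.

ROBOT

A 7-joint arm with a two-finger parallel gripper is mounted at the origin on the work surface. World frame = base frame: x ahead of the robot, y to its left, z up, the work surface at z = 0. Lengths are in m, angles in rad, forces in N, time in s.
With the tool pointing down it reaches from about 0.35 to 0.775 m from the base axis. Payload 3.1 kg.
Tool frame: the origin (TCP) lies on the centre line of the jaws, within the pads' length; the fingertips stand 19 mm ahead of it and the grasp point (between the pads) is the TCP; z points along the fingers, y is the line along which they close (so a half turn about z gives the same grasp; the last joint's range is limited). The gripper opens to 85 mm and grips with 20 to 120 N. Pads are 22 mm wide; open, the fingers measure 114 mm over their backs; the gripper's body (76 mm by 85 mm) begins 54 mm behind the grasp point. The pads swing forward as they close: fully open they stand 13 mm farther back than shut.
Start: joints at [-1.382, 0.311, 0.014, 1.512, -0.004, 1.319, -0.027], TCP at [0.126, 0.535, 0.216] pointing down, gripper open.
Joint ranges: [-2.7, 2.7], [-0.3, 1.91], [-1.27, 1.3], [0.12, 2.57], [-1.44, 4.58], [0.2, 2.03], [-3.05, 3.05]. Speed limits (rad/s): [2.79, 2.79, 3.14, 3.14, 3.14, 3.14, 3.14].

INTERFACE

Orientations are given as a unit quaternion [w, x, y, z].
In Python, from rig import bot, eyes gives the robot as it stands.
- The arm moves only by the shell command python3 -m creep 'ROWS' [OPENING]. ROWS is JSON, a list that holds one entry, the list of rows, each a list of 4 numbers: the shift along the tool's x, y, z in mm, then the turn about the tool's z in degrees. A call has 1 to 10 rows; each row shifts and turns the commanded pose from where the row before left it, along the tool's axes as they then stand; what a row does not reach is not made up. A row lasts 1/10 s, in which the tool goes at most 50 mm and 8.59 degrees, less where a joint would pass 70% of its speed; a pose out of reach is approached as far as the arm can. A call is refused whole if a number of a shift passes 50 or a number of a turn 8.59, either way. A call with a gripper value outside its range is refused whole. OPENING is the finger opening in mm, from 0 to 85.4, set as the call begins (- or left out, the last holds). The fingers move at their own pace and stop on an object; the grip force is fixed at half the most. Time passes only in rows, so rows that do not move let the fingers close. It gives the time, the measured TCP pose, the force, the opening and the grip force at its end, in the units of the state.
- bot.get_state(): the state, without advancing time (a new reading comes with each control period).
- eyes.capture(name): name is "scene" or "side" or "wrist"; returns a dict with "color" (420x560x3 uint8, red, green, blue), "K" (3x3 intrinsics, pixels), "world_to_cam" (4x4, takes a point from world to camera coordinates). Camera axes: x right, y down, z forward; pixel columns grow to the right and rows downward; lengths in m; the calibration is good to about 2 mm. The wrist camera is an equidistant fisheye: a pixel r from the principal point sees the ray r / f radians off the axis. A picture is of the moment at which its call begins. There is no depth.
- bot.hand_in(): hands the job in; it is judged then, once.
The state is a dict: "time_s": time; "qpos": joint angles; "qd": joint speeds; "tau": joint torques, N m; "eef_pos": TCP position; "orientation": TCP orientation; "wrist_force": force on the tool from outside, world axes, zero at the start; "wrist_torque": the same for the moment, N m; "gripper_width": opening from 0.0 (shut) to 1.0 (fully open); "grasp_force": force on a finger pad.
Only numpy, scipy, OpenCV 4.12 (cv2) and the standard library are available. Lean on these libraries where they do the work, as an engineer would, in place of code of your own. Each camera call takes 0.05 s, during which the arm holds its last target. There are 200 camera calls.

## Working session

There is one attempt and no reset: what is moved stays moved. The work goes in short steps, Python scripts to look and compute and a shell command to move; the robot and the scene stay as the last step left them, time stands still between calls to the robot, and variables do not carry over. Pictures are saved under pics/ and viewed, at most 13 in all, crops included, and the job is handed in when it is done.

```bash
mkdir -p pics; ls; python3 - <<'E'
from rig import bot, eyes
import cv2
print(bot.get_state())
for n in ("scene","side"):
    c=eyes.capture(n); cv2.imwrite(f"pics/{n}0.png",c["color"][...,::-1]); print(n,c["K"].tolist(),c["world_to_cam"].round(4).tolist())
E
```

```text
pics
{'time_s': 0.0, 'qpos': array([-1.38170659,  0.31170349,  0.01398397,  1.51306003, -0.00440325,
        1.31920845, -0.02719507]), 'qd': array([-2.41940122e-04,  1.82624390e-04, -1.06198834e-03, -8.28964615e-04,
        6.81061581e-04, -8.88798114e-04, -4.52692008e-05]), 'tau': array([ 3.21809093e-04, -3.79906869e+01,  1.46169621e-01, -2.30596197e+01,
        1.21678910e-02,  1.34265306e-02,  6.36661198e-06]), 'eef_pos': array([0.12561896, 0.53467041, 0.21463208]), 'orientation': array([-9.02087596e-05,  1.15094891e-01,  9.93353808e-01, -1.17079941e-03]), 'wrist_force': array([-0.57646096, -0.65068186, -0.52891895]), 'wrist_torque': array([-0.051224  , -0.04983547, -0.0293498 ]), 'grasp_force': 0.0, 'gripper_width': 0.9985710031195121}
scene [[385.499201798939, 0.0, 282.1630882384468], [0.0, 385.499201798939, 214.42941139927072], [0.0, 0.0, 1.0]] [[-0.3668, 0.9303, 0.008, 0.1718], [0.7986, 0.3193, -0.5102, -0.3827], [-0.4772, -0.1807, -0.86, 0.9706], [0.0, 0.0, 0.0, 1.0]]
side [[380.68045849941103, 0.0, 275.61336595537665], [0.0, 380.68045849941103, 210.97875402298394], [0.0, 0.0, 1.0]] [[0.9877, -0.1566, 0.0033, -0.5135], [-0.0972, -0.6292, -0.7711, 0.0962], [0.1228, 0.7613, -0.6367, 0.6581], [0.0, 0.0, 0.0, 1.0]]
```

View pics/scene0.png

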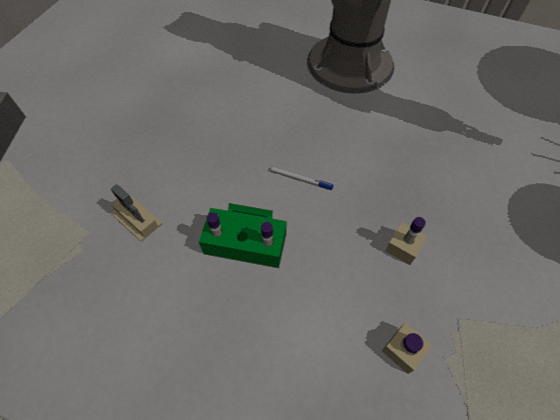

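View pics/side0.png

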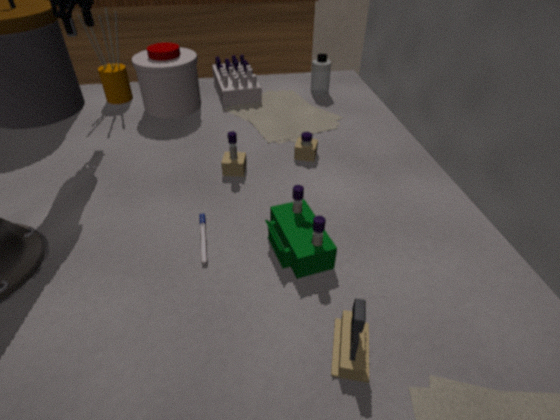

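The scene view shows the tall tube with its cap at (418,223), the vial at (412,343), the rack tube caps at (213,217) and (267,230), the holder grip at (122,193) and the pen at (300,178). In the side view the tall tube cap is at (232,137), the rack caps at (298,192) and (319,224), and the holder grip at (359,315).

```bash
cat > h.py <<'E'
import numpy as np, cv2
from rig import bot, eyes
def ray(c,uv,fish=False):
    K,T=c["K"],c["world_to_cam"]; x=(uv[0]-K[0,2])/K[0,0]; y=(uv[1]-K[1,2])/K[1,1]
    if fish:
        r=np.hypot(x,y); d=np.array([x/r*np.sin(r),y/r*np.sin(r),np.cos(r)]) if r>1e-9 else np.array([0,0,1.])
    else: d=np.array([x,y,1.])
    R=T[:3,:3]; return -R.T@T[:3,3], R.T@d/np.linalg.norm(d)
def onz(c,uv,z,fish=False):
    o,d=ray(c,uv,fish); return o+d*(z-o[2])/d[2]
def tri(rays):
    A=sum(np.eye(3)-np.outer(d,d) for o,d in rays); b=sum((np.eye(3)-np.outer(d,d))@o for o,d in rays)
    p=np.linalg.solve(A,b); return p,[np.linalg.norm(np.cross(p-o,d)) for o,d in rays]
def blobs(m,amin=25):
    n,l,s,c=cv2.connectedComponentsWithStats(m.astype(np.uint8)*255)
    return [(c[i].round(1),s[i].tolist(),l==i) for i in range(1,n) if s[i,4]>=amin]
E
python3 - <<'E'
from h import *
for n in ("scene","side"):
    c=eyes.capture(n); hsv=cv2.cvtColor(c["color"],cv2.COLOR_RGB2HSV); H,S,V=[hsv[...,i].astype(int) for i in range(3)]
    print(n)
    print("purple",[(b[0].tolist(),b[1]) for b in blobs((H>118)&(H<150)&(S>90)&(V>20))])
    print("green",[(b[0].tolist(),b[1]) for b in blobs((H>50)&(H<75)&(S>150),150)])
    for b in blobs((H>12)&(H<32)&(S>55)&(V>80),200): print("ivory",b[0],b[1],cv2.minAreaRect(np.argwhere(b[2])[:,::-1].astype(np.float32)))
    # crop
    r={"scene":(160,270,80,300),"side":(280,390,310,390)}[n]
    k={"scene":3.6,"side":5}[n]
    im=c["color"][r[0]:r[1],r[2]:r[3],::-1]; cv2.imwrite(f"pics/c_{n}.png",cv2.resize(im,None,fx=k,fy=k,interpolation=cv2.INTER_CUBIC))
E
```

```text
scene
purple [([212.7, 219.9], [207, 213, 12, 15, 142]), ([418.2, 224.1], [412, 217, 13, 15, 132]), ([266.4, 229.2], [261, 222, 11, 16, 136]), ([413.1, 342.7], [404, 334, 19, 19, 263])]
green [([244.2, 235.7], [199, 204, 87, 63, 3529])]
ivory [136.2 219.1] [111, 197, 51, 44, 900] ((133.46792602539062, 215.76226806640625), (50.37220001220703, 27.274702072143555), 42.51044845581055)
ivory [407.4 240.4] [390, 223, 37, 34, 548] ((407.9528503417969, 239.0849151611328), (29.721345901489258, 24.28214454650879), 29.05460548400879)
ivory [407.8 346.9] [386, 323, 46, 47, 726] ((409.0763854980469, 345.80224609375), (37.14024353027344, 31.240711212158203), 39.559669494628906)
side
purple [([234.7, 61.1], [232, 56, 6, 13, 33]), ([243.2, 61.0], [241, 56, 7, 10, 34]), ([231.3, 136.8], [229, 132, 6, 11, 50]), ([306.4, 136.3], [303, 133, 8, 8, 53]), ([297.6, 191.4], [294, 186, 9, 13, 92]), ([318.5, 222.9], [314, 216, 11, 17, 119])]
green [([298.8, 240.6], [267, 200, 69, 77, 3139])]
ivory [25.7  8. ] [0, 0, 50, 19, 560] ((23.999996185302734, 7.000000953674316), (16.68772315979004, 50.628849029541016), 81.8698959350586)
ivory [111.   67.3] [97, 62, 29, 11, 225] ((110.993896484375, 67.44512176513672), (9.717975616455078, 28.38090705871582), 83.6598129272461)
ivory [341.7 343.8] [331, 310, 23, 66, 1023] ((342.0, 342.5), (65.0, 22.0), 90.0)
ivory [365.2 346.9] [359, 323, 11, 57, 328] ((363.9398498535156, 351.05218505859375), (56.04955291748047, 9.26337718963623), 88.83085632324219)
```

View pics/c_scene.png

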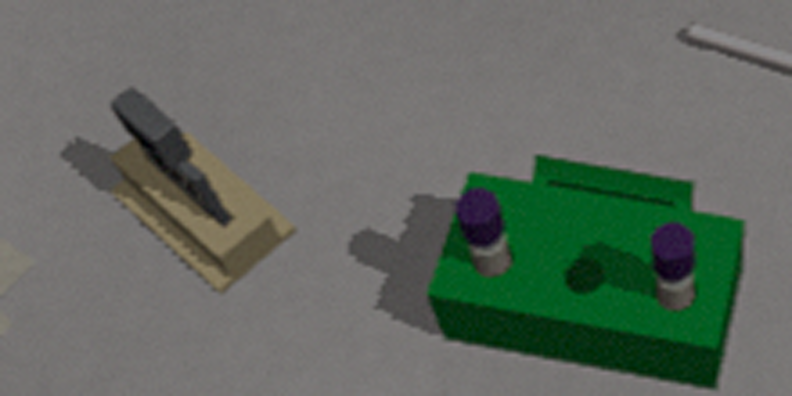

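The crop shows the holder grip's top at full-image (121,193), the cradle's top edge from (133,198) to (156,221), the slot behind the rack lip at about (250,213), and the empty hole at (242,236).

```bash
python3 - <<'E'
from h import *
a,b=eyes.capture("scene"),eyes.capture("side")
for n,u,v in [("tube",(418.2,224.1),(231.3,136.8)),("A",(212.7,219.9),(297.6+20.9,222.9)),("B",(266.4,229.2),(297.6,191.4)),("grip",(121.,193),(359,302))]:
    p,e=tri([ray(a,u),ray(b,v)]); print(n,p.round(4),np.round(e,4))
f=lambda x,y,z:onz(a,(80+x/3.6,160+y/3.6),z)
print("hole",f(585,273,.05)); print("slotends",f(548,183,.046),f(673,204,.046))
print("griptop",f(148,119,.094))
p,q=f(190,138,.027),f(276,222,.027); print("cradle edge",p,q,np.linalg.norm(p-q),np.degrees(np.arctan2(*(q-p)[1::-1])))
p,q=f(535,155,.046),f(692,182,.046);print("lip",p,q,np.degrees(np.arctan2(*(q-p)[1::-1])))
print(onz(a,(270,168),0)[:2],onz(a,(333,187),0)[:2])
E
```

```text
tube [0.4586 0.2368 0.0856] [0.0006 0.0006]
A [ 0.5784 -0.0785  0.0903] [0.0015 0.0015]
B [0.5619 0.0097 0.0905] [0.0013 0.0013]
grip [ 0.591  -0.2421  0.0965] [0.0022 0.0022]
hole [ 0.57048651 -0.03333448  0.05      ]
slotends [ 0.52955885 -0.07258042  0.046     ] [ 0.51763656 -0.01009361  0.046     ]
griptop [ 0.59189879 -0.2447284   0.094     ]
cradle edge [ 0.56438777 -0.26478117  0.027     ] [ 0.59164481 -0.19682633  0.027     ] 0.07321752907826957 68.14401803898919
lip [ 0.51703693 -0.08572793  0.046     ] [ 0.50238073 -0.00619747  0.046     ] 100.44155144477857
[ 0.38303825 -0.06075607] [0.38007296 0.07512613]
```

Rays agree with the stated heights (0.086, 0.089 and 0.094 m) and the 90 mm tube spacing. The rack yaw is +10.6°, the hole is at (0.570,-0.034), the slot at about (0.522,-0.043), and the holder yaw about -22°. Next I align the tool with the rack and go above the tube.

```bash
python3 -m creep '[[[0,0,0,8.3],[0,0,0,8.3],[0,0,0,8.3],[0,0,0,8.3],[0,0,0,8.3],[0,0,0,8.3],[0,0,0,8.2],[0,0,0,8.2]]]' 50 && python3 -m creep '[[[-39.3,30.3,0,0],[-39.3,30.3,0,0],[-39.3,30.3,0,0],[-39.3,30.3,0,0],[-39.3,30.3,0,0],[-39.3,30.3,0,0],[-39.3,30.3,0,0],[-39.3,30.3,0,0],[-39.3,30.3,0,0],[0,0,0,0]]]' 
python3 - <<'E'
from h import *
c=eyes.capture("wrist"); cv2.imwrite("pics/w1.png",c["color"][...,::-1]); print(c["K"].tolist(),c["world_to_cam"].round(3).tolist())
s=bot.get_state(); print(s["eef_pos"],s["orientation"],s["qpos"])
hsv=cv2.cvtColor(c["color"],cv2.COLOR_RGB2HSV); H,S,V=[hsv[...,i].astype(int) for i in range(3)]
for b in blobs((H>118)&(H<150)&(S>90)&(V>20)): print(b[0],b[1],onz(c,b[0],.097,True))
E
```

```text
time_s: 1.1
eef_pos: [0.1257, 0.5353, 0.2156]
orientation: [0.0, 0.641, 0.767, -0.0]
wrist_force: [-0.6, 0.0, -0.1]
gripper_width: 0.588
grasp_force: 0.0
time_s: 2.1
eef_pos: [0.4648, 0.229, 0.2163]
orientation: [0.004, 0.645, 0.764, -0.0]
wrist_force: [-1.4, -0.3, 0.7]
gripper_width: 0.587
grasp_force: 0.0
[[325.19226210127806, 0.0, 275.34918651881424], [0.0, 325.19226210127806, 208.32660121925397], [0.0, 0.0, 1.0]] [[0.986, 0.169, 0.003, -0.496], [0.162, -0.946, 0.28, 0.105], [0.05, -0.275, -0.96, 0.42], [0.0, 0.0, 0.0, 1.0]]
[0.46176123 0.23326199 0.21590629] [ 1.31951246e-03  6.42604992e-01  7.66196490e-01 -1.49603360e-04] [-0.89572124  0.25693745  0.49114456  1.61442266 -0.12209102  1.30053263
 -0.21067894]
[439.8 172.6] [430, 161, 21, 24, 400] [0.61294674 0.27987878 0.097     ]
[270.6 185.7] [261, 174, 20, 24, 399] [0.45773763 0.23844803 0.097     ]
```

View pics/w1.png

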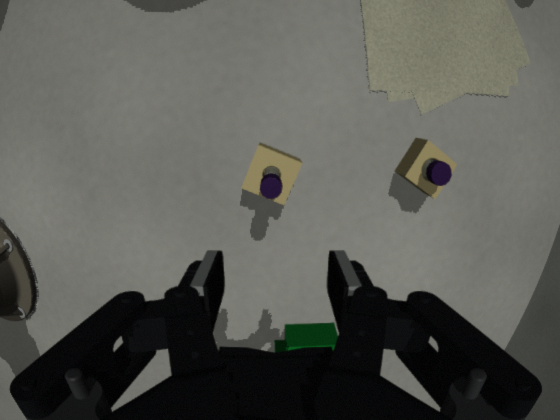

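The wrist view shows the tall tube's cap at (271,186), the vial at (440,173) and the rack at the bottom; the tube is at about (0.458,0.238). I descend partway and check the lag.

```bash
python3 -m creep '[[[0,0,25,0],[0,0,25,0],[0,0,20,0],[0,0,0,0],[0,0,0,0],[0,0,0,0]]]'
python3 - <<'E'
from h import *
c=eyes.capture("wrist")
s=bot.get_state(); print(s["eef_pos"],s["orientation"])
hsv=cv2.cvtColor(c["color"],cv2.COLOR_RGB2HSV); H,S,V=[hsv[...,i].astype(int) for i in range(3)]
for b in blobs((H>118)&(H<150)&(S>90)&(V>20)):
  print(b[0],b[1],onz(c,b[0],.097,True),onz(c,b[0],.092,True))
E
```

```text
time_s: 2.75
eef_pos: [0.4595, 0.2389, 0.1471]
orientation: [0.0, 0.638, 0.77, 0.001]
wrist_force: [0.6, 0.6, -0.1]
gripper_width: 0.591
grasp_force: 0.0
[0.45963914 0.23875385 0.14719632] [3.78403164e-04 6.38600658e-01 7.69536826e-01 1.45940067e-03]
[475.6 201.6] [463, 187, 25, 30, 534] [0.60542934 0.28239076 0.097     ] [0.60926538 0.28179847 0.092     ]
[275.  222.1] [262, 205, 27, 34, 733] [0.45758965 0.23924361 0.097     ] [0.45789401 0.2376206  0.092     ]
```

```bash
python3 -m creep '[[[0,-1.5,22,0],[0,0,20,0],[0,0,20,0],[0,0,0,0],[0,0,0,0],[0,0,0,0]]]' && python3 -m creep '[[[0,0,0,0],[0,0,0,0],[0,0,0,0],[0,0,0,0],[0,0,0,0],[0,0,0,0]]]' 0 && python3 -m creep '[[[0,0,-15,0],[0,0,-25,0],[0,0,-30,0],[0,0,-30,0],[0,0,0,0]]]'
```

```text
time_s: 3.4
eef_pos: [0.4587, 0.2382, 0.0854]
orientation: [0.001, 0.639, 0.769, 0.002]
wrist_force: [0.1, -0.4, 0.5]
gripper_width: 0.579
grasp_force: 0.0
time_s: 4.0
eef_pos: [0.4573, 0.2376, 0.0837]
orientation: [-0.0, 0.639, 0.769, -0.0]
wrist_force: [-0.4, -0.4, -0.7]
gripper_width: 0.002
grasp_force: 0.0
time_s: 4.5
eef_pos: [0.4605, 0.2388, 0.1882]
orientation: [0.002, 0.639, 0.769, 0.005]
wrist_force: [1.1, 0.2, 0.8]
gripper_width: -0.001
grasp_force: 0.0
```

It closed on nothing, so I look at both views.

```bash
python3 - <<'E'
from h import *
c=eyes.capture("wrist"); a=eyes.capture("scene"); b=eyes.capture("side")
k=lambda i:cv2.resize(i[...,::-1],(400,300))
z=lambda i,y,x:cv2.resize(i[y:y+150,x:x+200,::-1],(400,300),interpolation=cv2.INTER_CUBIC)
cv2.imwrite("pics/m1.png",np.vstack([np.hstack([k(c["color"]),z(a["color"],150,320)]),np.hstack([z(b["color"],50,140),k(b["color"])])]))
print(bot.get_state()["eef_pos"])
E
```

```text
[0.45677647 0.23739314 0.18306362]
```

View pics/m1.png

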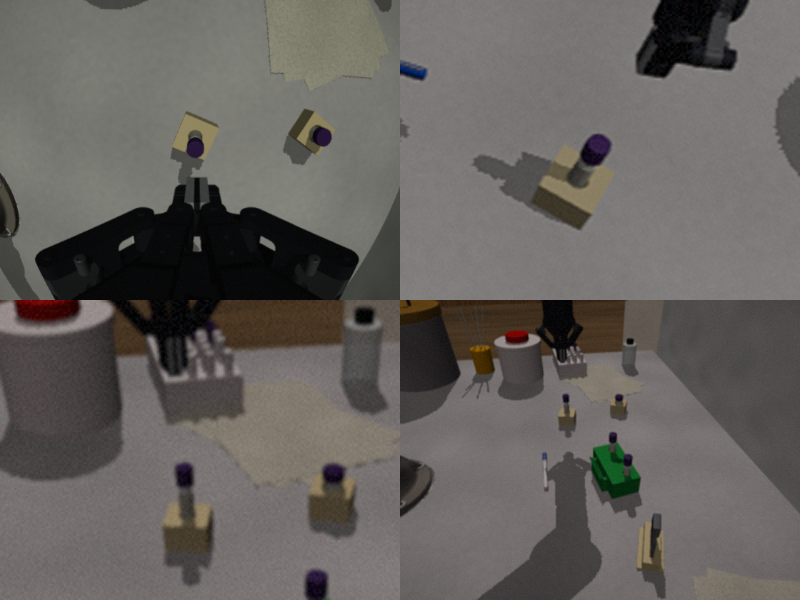

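The mosaic shows the tube still upright in its stand. The fingers are visibly not above it: they are beyond it in the side view (tip about (226,86)) and at about (446,183) in the scene view. I triangulate the fingertip and compare it with the reported TCP.

```bash
python3 - <<'E'
from h import *
c=eyes.capture("wrist"); a=eyes.capture("scene"); b=eyes.capture("side")
s=bot.get_state(); p=s["eef_pos"]; print(p, s["qpos"])
print("tip",tri([ray(a,(448,184)),ray(b,(226,86))]))
for n,k in (("a",a),("b",b)):
  for q in (p,p-[0,0,.019]):
    v=k["world_to_cam"]@[*q,1]; v=k["K"]@v[:3]; print(n,(v/v[2])[:2])
T=c["world_to_cam"]; print("wcam pos",-T[:3,:3].T@T[:3,3], "axes",T[:3,:3].round(3))
q=p-[0,0,.019]; v=T@[*q,1]; r=np.arctan2(np.hypot(*v[:2]),v[2]); print("tip in wrist",v, np.array(v[:2])/np.hypot(*v[:2])*r*c["K"][0,0]+c["K"][:2,2])
E
```

```text
[0.45631759 0.23710371 0.18225842] [-0.89872854  0.27689339  0.48300054  1.67478234 -0.13487721  1.22616437
 -0.20065309]
tip (array([0.45578357, 0.24242876, 0.19834491]), [np.float64(6.135476280954396e-06), np.float64(6.1354762810306116e-06)])
a [439.96028264 189.63497371]
a [435.33028686 196.90745133]
b [227.03575068  94.67942093]
b [227.74866856 103.51247863]
wcam pos [0.44274553 0.30603252 0.34218392] axes [[ 0.983  0.184 -0.003]
 [ 0.178 -0.945  0.274]
 [ 0.048 -0.27  -0.962]]
tip in wrist [0.00112627 0.01844453 0.19133281 1.        ] [277.25749916 239.57829188]
```

All three cameras put the fingertips some 35 mm higher than the reported TCP implies. That would mean the fingers closed just above the cap, with no contact. One closer look to measure the tip properly.

```bash
python3 - <<'E'
from h import *
c=eyes.capture("wrist"); a=eyes.capture("scene"); b=eyes.capture("side")
def z(i,y,x,k=5,h=120,w=80):
    j=cv2.resize(i[y:y+h,x:x+w,::-1],None,fx=k,fy=k,interpolation=cv2.INTER_CUBIC)
    return cv2.convertScaleAbs(j,alpha=2.2,beta=10)
cv2.imwrite("pics/m2.png",np.hstack([z(a["color"],110,420),z(b["color"],15,190)]))
E
```

```text
(no output)
```

View pics/m2.png

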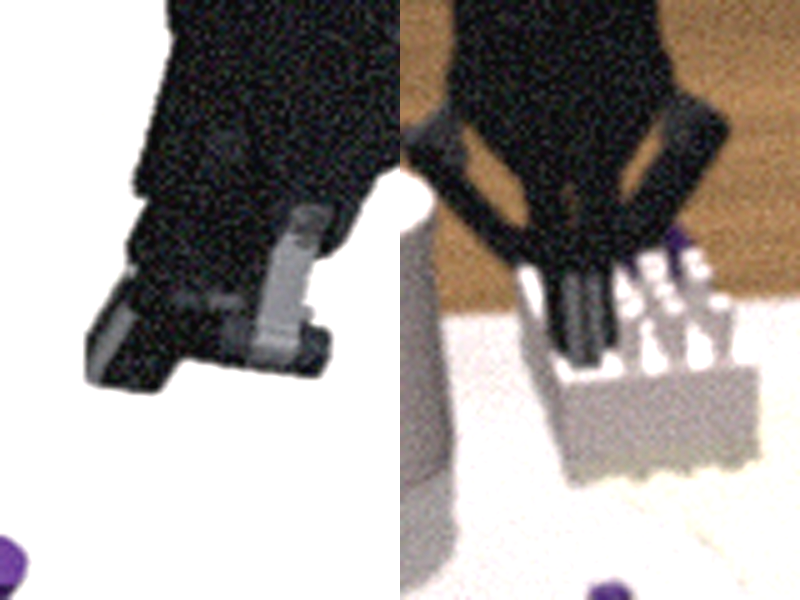

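Contrast-stretched crop: the closed fingertips end at scene (438..452, 186) and side (227.6, 87.5), with no object held.

```bash
python3 - <<'E'
from h import *
a=eyes.capture("scene"); b=eyes.capture("side")
p=bot.get_state()["eef_pos"]; print(p)
for u in [(439.6,182),(438,186)]: print("tip -y face",tri([ray(a,u),ray(b,(227.6,87.5))]))
# expected: same face for shifts dz of the tip
for dz in (0,.015,.025,.035,.045):
  for q in (p+[.002,-.011,-.019+dz],):
    o=[]
    for k in (a,b):
      v=k["K"]@(k["world_to_cam"]@[*q,1])[:3]; o.append((v/v[2])[:2].round(1))
    print(dz,o)
E
```

```text
[0.45706965 0.23739213 0.18320431]
tip -y face (array([0.45827375, 0.23049325, 0.1998884 ]), [np.float64(0.00019298354580402893), np.float64(0.00019298354580402457)])
tip -y face (array([0.46033248, 0.23128858, 0.19741941]), [np.float64(0.002648871497873783), np.float64(0.0026488714978736196)])
0 [array([428. , 195.7]), array([229.4, 105.2])]
0.015 [array([431.4, 190. ]), array([228.8,  98.1])]
0.025 [array([433.8, 186. ]), array([228.5,  93.4])]
0.035 [array([436.3, 181.9]), array([228.1,  88.5])]
0.045 [array([438.9, 177.7]), array([227.7,  83.6])]
```

The readings agree: the fingertips sit about 36 mm higher than the stated tool length implies, while xy is fine. I correct for it: grasp point z = reported z + 0.036. So I reopen and go down to a reported 0.049.

```bash
python3 -m creep '[[[0,0,0,0],[0,0,0,0],[0,0,0,0],[0,0,25,0],[0,0,25,0],[0,0,25,0],[0,0,20,0],[0,0,10,0],[0,0,0,0],[0,0,0,0]]]' 50 && python3 -m creep '[[[0,0,10,0],[0,0,10,0],[0,0,9,0],[0,0,0,0],[0,0,0,0],[0,0,0,0]]]' && python3 -m creep '[[[0,0,0,0],[0,0,0,0],[0,0,0,0],[0,0,0,0],[0,0,0,0],[0,0,0,0]]]' 0
```

```text
time_s: 6.05
eef_pos: [0.458, 0.2378, 0.0794]
orientation: [0.0, 0.639, 0.769, 0.001]
wrist_force: [0.8, 0.4, -0.9]
gripper_width: 0.583
grasp_force: 0.0
time_s: 6.65
eef_pos: [0.4577, 0.2376, 0.0499]
orientation: [0.0, 0.639, 0.769, 0.0]
wrist_force: [1.7, -0.1, 0.7]
gripper_width: 0.584
grasp_force: 0.0
time_s: 7.25
eef_pos: [0.4578, 0.2378, 0.0502]
orientation: [0.0, 0.639, 0.769, 0.001]
wrist_force: [-0.6, 0.3, 3.4]
gripper_width: 0.213
grasp_force: 58.4
```

Gripped (58 N, about 18 mm). Lift and carry above the hole.

```bash
python3 -m creep '[[[0,0,-15,0],[0,0,-25,0],[0,0,-30,0],[0,0,-30,0],[0,0,-20,0],[0,0,0,0],[0,0,0,0]]]' && python3 -m creep '[[[-41.2,8.6,0,0],[-41.2,8.6,0,0],[-41.2,8.6,0,0],[-41.2,8.6,0,0],[-41.2,8.6,0,0],[-41.2,8.6,0,0],[-41.2,8.6,0,0],[0,0,0,0],[0,0,0,0],[0,0,0,0]]]'
python3 - <<'E'
from h import *
s=bot.get_state(); print(s["eef_pos"],s["orientation"])
R=[]
for n in ("scene","side"):
    c=eyes.capture(n); cv2.imwrite(f"pics/t_{n}.png",c["color"][...,::-1]);hsv=cv2.cvtColor(c["color"],cv2.COLOR_RGB2HSV); H,S,V=[hsv[...,i].astype(int) for i in range(3)]
    print("purple",[(b[0].tolist(),b[1]) for b in blobs((H>118)&(H<150)&(S>90)&(V>20),15)])
    R.append(c["color"])
k=lambda i,y,x:cv2.convertScaleAbs(cv2.resize(i[y:y+150,x:x+100,::-1],None,fx=4,fy=4,interpolation=cv2.INTER_CUBIC),alpha=1.8)
cv2.imwrite("pics/m3.png",np.hstack([k(R[0],120,190),k(R[1],120,255)]))
E
```

```text
time_s: 7.95
eef_pos: [0.4568, 0.2374, 0.1691]
orientation: [-0.0, 0.639, 0.769, -0.0]
wrist_force: [0.3, 0.6, -0.3]
gripper_width: 0.214
grasp_force: 59.1
time_s: 8.95
eef_pos: [0.5684, -0.033, 0.168]
orientation: [-0.002, 0.638, 0.77, -0.001]
wrist_force: [0.1, 0.2, -0.2]
gripper_width: 0.215
grasp_force: 59.0
[ 0.5683522  -0.03304853  0.16804846] [-1.73099836e-03  6.38251721e-01  7.69825624e-01 -5.03727459e-04]
purple [([212.7, 220.0], [207, 213, 12, 15, 143]), ([266.4, 229.3], [261, 222, 11, 16, 139]), ([412.9, 342.7], [404, 334, 19, 19, 267])]
purple [([217.9, 61.9], [216, 57, 5, 11, 29]), ([234.6, 61.4], [233, 56, 5, 12, 34]), ([243.4, 61.0], [241, 56, 7, 10, 30]), ([227.2, 63.0], [226, 59, 4, 9, 23]), ([312.2, 145.5], [308, 133, 11, 24, 143]), ([297.7, 191.9], [294, 186, 9, 14, 105]), ([318.7, 223.4], [314, 216, 11, 16, 123])]
```

View pics/m3.png

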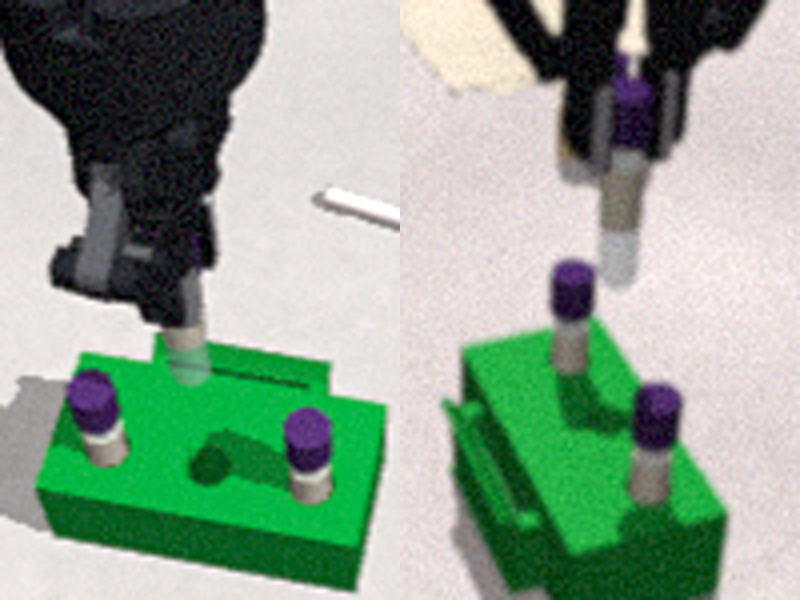

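The tube hangs upright in the jaws. Its bottom is at scene (237.5,213.5) and side (309.5,189); the hole is at scene (242.5,236). I triangulate the bottom end.

```bash
python3 - <<'E'
from h import *
a=eyes.capture("scene"); b=eyes.capture("side")
p=bot.get_state()["eef_pos"]; print(p)
q,e=tri([ray(a,(237.4,213.3)),ray(b,(309.5,189.3))]); print("bottom",q,e)
def dark(c):  # tube axis column of glass in side/scene: centroid of non-green over rack? glass/label mask
    return None
print("hole from scene now",onz(a,(242.5,236.2),.05))
hole=np.array([.5702,-.0344]); d=hole-q[:2]; print(d)
y=np.array([.983,.184]);x=np.array([-.184,.983]);print("tool shift mm",1e3*x@d,1e3*y@d, "by eef",1e3*x@(hole-p[:2]),1e3*y@(hole-p[:2]))
E
```

```text
[ 0.56912078 -0.03304372  0.16935504]
bottom [ 0.57083671 -0.03441133  0.12636492] [np.float64(0.0008270940641761645), np.float64(0.0008270940641764143)]
hole from scene now [ 0.57113119 -0.03304037  0.05      ]
[-6.36706227e-04  1.13292512e-05]
tool shift mm 0.1282905997622531 -0.6237976390793041 by eef -1.531802407786245 0.8113190678059846
```

Aligned to within about 1 mm. Descend to just above the mouth, then slowly in while watching the force.

```bash
python3 -m creep '[[[-0.5,0,20,0],[0,0,25,0],[0,0,20,0],[0,0,5,0],[0,0,0,0],[0,0,0,0],[0,0,0,0]]]' && python3 -m creep '[[[0,0,4,0],[0,0,4,0],[0,0,4,0],[0,0,0,0],[0,0,0,0]]]'
python3 - <<'E'
from h import *
R=[eyes.capture(n)["color"] for n in ("scene","side")]
k=lambda i,y,x:cv2.convertScaleAbs(cv2.resize(i[y:y+120,x:x+80,::-1],None,fx=5,fy=5,interpolation=cv2.INTER_CUBIC),alpha=1.8)
cv2.imwrite("pics/m4.png",np.hstack([k(R[0],145,200),k(R[1],145,265)]))
E
```

```text
time_s: 9.85
eef_pos: [0.5707, -0.0354, 0.1011]
orientation: [0.001, 0.639, 0.769, 0.001]
wrist_force: [0.0, 0.6, -0.3]
gripper_width: 0.216
grasp_force: 59.0
time_s: 10.35
eef_pos: [0.5691, -0.0347, 0.0872]
orientation: [-0.001, 0.639, 0.769, -0.0]
wrist_force: [-0.1, 1.9, -1.6]
gripper_width: 0.215
grasp_force: 59.0
```

View pics/m4.png

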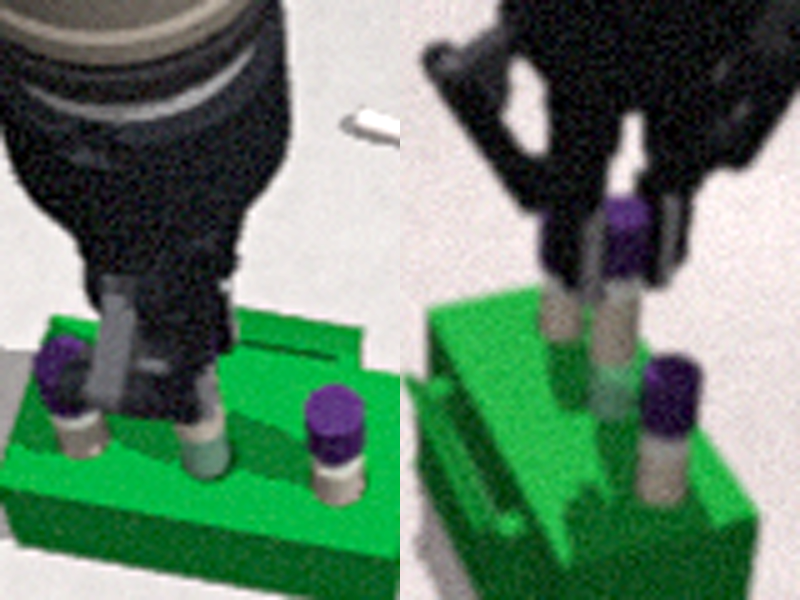

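The tube's bottom is at the hole mouth at scene (241,239), with no contact force at a bottom height of about 0.044, so it has entered. Continue down.

```bash
python3 -m creep '[[[0,0,6,0],[0,0,6,0],[0,0,6,0],[0,0,4,0],[0,0,0,0],[0,0,0,0]]]' && python3 -m creep '[[[0,0,4,0],[0,0,4,0],[0,0,2,0],[0,0,0,0],[0,0,0,0]]]'
```

```text
time_s: 11.05
eef_pos: [0.5692, -0.0349, 0.0652]
orientation: [-0.001, 0.639, 0.769, -0.0]
wrist_force: [-0.3, 3.6, -1.4]
gripper_width: 0.216
grasp_force: 59.0
time_s: 11.55
eef_pos: [0.5695, -0.0348, 0.0553]
orientation: [-0.0, 0.639, 0.769, 0.0]
wrist_force: [2.0, 4.3, -1.5]
gripper_width: 0.211
grasp_force: 59.0
```

```bash
python3 -m creep '[[[0.7,0,1.5,0],[0,0,1.5,0],[0,0,0,0],[0,0,0,0]]]' && python3 -m creep '[[[0,0,1,0],[0,0,1,0],[0,0,0,0],[0,0,0,0]]]'
```

```text
time_s: 11.95
eef_pos: [0.5697, -0.0347, 0.0532]
orientation: [0.0, 0.639, 0.769, 0.0]
wrist_force: [-2.2, 4.2, 3.7]
gripper_width: 0.213
grasp_force: 59.6
time_s: 12.35
eef_pos: [0.57, -0.0347, 0.053]
orientation: [0.0, 0.639, 0.769, 0.001]
wrist_force: [-4.4, 4.5, 14.7]
gripper_width: 0.212
grasp_force: 60.5
```

Seated at exactly the predicted height (0.053) with contact force. Release, rise, and head to the holder, then look.

```bash
python3 -m creep '[[[0,0,-1,0],[0,0,0,0],[0,0,0,0],[0,0,0,0],[0,0,0,0],[0,0,0,0]]]' 45 && python3 -m creep '[[[0,0,-10,0],[0,0,-20,0],[0,0,-30,0],[0,0,-40,0],[0,0,-20,0],[0,0,0,0],[0,0,0,0]]]'
python3 - <<'E'
from h import *
a,b=eyes.capture("scene"),eyes.capture("side"); L=[]
for c in (a,b):
    hsv=cv2.cvtColor(c["color"],cv2.COLOR_RGB2HSV); H,S,V=[hsv[...,i].astype(int) for i in range(3)]
    L.append([(b_[0].tolist(),b_[1]) for b_ in blobs((H>118)&(H<150)&(S>90)&(V>20))]); print(L[-1])
E
```

```text
time_s: 12.95
eef_pos: [0.5693, -0.0349, 0.0515]
orientation: [-0.0, 0.639, 0.769, -0.0]
wrist_force: [0.8, -0.1, -0.1]
gripper_width: 0.528
grasp_force: 0.0
time_s: 13.65
eef_pos: [0.5695, -0.0347, 0.1722]
orientation: [0.0, 0.639, 0.769, 0.0]
wrist_force: [0.2, 0.4, -0.9]
gripper_width: 0.53
grasp_force: 0.0
[([212.8, 219.9], [207, 213, 12, 15, 142]), ([239.3, 224.3], [234, 217, 12, 16, 144]), ([266.4, 229.3], [261, 222, 11, 16, 139]), ([413.0, 342.7], [404, 334, 19, 19, 266])]
[([234.8, 61.5], [232, 56, 6, 12, 39]), ([243.1, 60.8], [241, 56, 6, 10, 30]), ([218.0, 62.2], [216, 58, 5, 10, 25]), ([227.4, 63.0], [226, 59, 5, 10, 26]), ([305.9, 136.1], [301, 133, 11, 8, 67]), ([297.8, 191.8], [294, 186, 9, 14, 101]), ([307.3, 206.7], [303, 200, 10, 15, 110]), ([318.6, 223.4], [314, 216, 11, 16, 132])]
```

The middle cap lies exactly between its neighbours in both views, so the tube is fully seated. Now above the holder, aligned to -22°.

```bash
python3 -m creep '[[[-41.7,-3.4,0,0],[-41.7,-3.4,0,0],[-41.7,-3.4,0,0],[-41.7,-3.4,0,0],[-41.7,-3.4,0,0],[0,0,0,8.15],[0,0,0,8.15],[0,0,0,8.15],[0,0,0,8.15],[0,0,0,0]]]' 50 && python3 -m creep '[[[0,0,0,0],[0,0,0,0]]]'
python3 - <<'E'
from h import *
c=eyes.capture("wrist"); np.savez("w2.npz",**c); cv2.imwrite("pics/w2.png",cv2.convertScaleAbs(c["color"][...,::-1],alpha=1.8)[60:360,100:460].repeat(2,0).repeat(2,1))
print(bot.get_state()["qpos"])
E
```

```text
time_s: 14.75
eef_pos: [0.5901, -0.2423, 0.1697]
orientation: [-0.001, 0.829, 0.559, -0.001]
wrist_force: [-0.2, -0.5, 0.5]
gripper_width: 0.585
grasp_force: 0.0
time_s: 14.95
eef_pos: [0.5907, -0.2425, 0.171]
orientation: [-0.001, 0.829, 0.56, -0.0]
wrist_force: [-0.3, 0.8, -0.5]
gripper_width: 0.585
grasp_force: 0.0
[-0.08625999  0.60237052  0.74779084  1.33521375 -0.405206    1.35832114
  0.27403487]
```

View pics/w2.png

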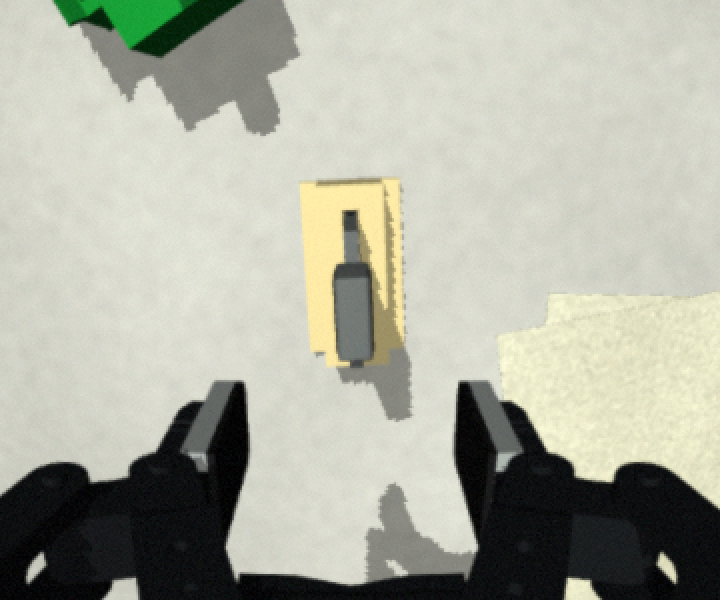

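The wrist view shows the grip's top face at crop corners (336,277), (371,277), (373,360), (338,360), with the cradle below it nearly parallel to the jaws.

```bash
python3 - <<'E'
from h import *
c=np.load("w2.npz"); P=[onz(c,(100+u/2,60+v/2),.094,True) for u,v in [(336,277),(371,277),(373,360),(338,360)]]
m=np.mean(P,0); print(m,[np.linalg.norm(P[i]-P[(i+1)%4]).round(4) for i in range(4)])
d=(P[0]+P[1]-P[2]-P[3]); print("yaw of y",np.degrees(np.arctan2(d[1],d[0])))
C=[onz(c,(100+u/2,60+v/2),.027,True) for u,v in [(301,182),(316,354),(383,180),(389,310)]]
for i in (0,2):
  d=C[i]-C[i+1]; print("cradle",C[i],C[i+1],np.linalg.norm(d),np.degrees(np.arctan2(d[1],d[0])))
s=bot.get_state();q=s["orientation"]; ang=2*np.degrees(np.arctan2(q[2],q[1]))-90; t=np.radians(ang)
y=np.array([np.cos(t),np.sin(t)]);x=np.array([-y[1],y[0]]); e=m[:2]-s["eef_pos"][:2]; print("tool y ang",ang,"shift",1e3*x@e,1e3*y@e)
E
```

```text
[ 0.58767257 -0.24924652  0.094     ] [np.float64(0.0131), np.float64(0.0334), np.float64(0.0136), np.float64(0.0334)]
yaw of y 69.5458477811116
cradle [ 0.58157362 -0.19772646  0.027     ] [ 0.55520186 -0.27925573  0.027     ] 0.08568834577104226 72.07549150085309
cradle [ 0.6174298  -0.21115592  0.027     ] [ 0.59721344 -0.27130238  0.027     ] 0.06345311797484922 71.42153283383595
tool y ang -21.93183728342825 shift -7.300474203458368 -0.4141805136791482
```

```bash
python3 -m creep '[[[-7.3,-0.4,20,-2],[0,0,30,0],[0,0,30,0],[0,0,25,0],[0,0,12,0],[0,0,10,0],[0,0,0,0],[0,0,0,0],[0,0,0,0]]]' 40 && python3 -m creep '[[[0,0,0,0],[0,0,0,0],[0,0,0,0],[0,0,0,0],[0,0,0,0],[0,0,0,0]]]' 0
```

```text
time_s: 15.9
eef_pos: [0.5889, -0.2501, 0.0463]
orientation: [0.001, 0.819, 0.574, 0.001]
wrist_force: [1.1, 0.1, -0.2]
gripper_width: 0.465
grasp_force: 0.0
time_s: 16.5
eef_pos: [0.5886, -0.2498, 0.0457]
orientation: [0.001, 0.819, 0.573, 0.001]
wrist_force: [0.5, 0.1, 5.5]
gripper_width: 0.159
grasp_force: 59.0
```

Gripped (13.6 mm, 59 N) with almost no sideways force. Lift clear, carry above the slot and turn to the rack's yaw.

```bash
python3 -m creep '[[[0,0,-6,0],[0,0,-15,0],[0,0,-20,0],[0,0,-25,0],[0,0,-25,0],[0,0,-25,0],[0,0,0,0],[0,0,0,0]]]' && python3 -m creep '[[[34.1,-26.8,0,0],[34.1,-26.8,0,0],[34.1,-26.8,0,0],[34.1,-26.8,0,0],[34.1,-26.8,0,0],[0,0,0,-7.65],[0,0,0,-7.65],[0,0,0,-7.65],[0,0,0,-7.65],[0,0,0,0]]]' && python3 -m creep '[[[0,0,0,0],[0,0,0,0],[0,0,0,0]]]'
python3 - <<'E'
from h import *
c,a,b=[eyes.capture(n) for n in ("wrist","scene","side")]; np.savez("s3.npz",a=a["color"],b=b["color"],w=c["color"],**{k+n:v[k] for n,v in (("a",a),("b",b),("c",c)) for k in ("K","world_to_cam")})
k=lambda i,y,x,h,w,f:cv2.convertScaleAbs(cv2.resize(i[y:y+h,x:x+w,::-1],None,fx=f,fy=f,interpolation=cv2.INTER_CUBIC),alpha=1.8)
cv2.imwrite("pics/m5.png",np.hstack([k(a["color"],150,190,150,100,4),k(b["color"],150,240,150,100,4)]))
E
```

```text
time_s: 17.3
eef_pos: [0.5874, -0.2493, 0.1611]
orientation: [-0.0, 0.819, 0.573, -0.0]
wrist_force: [-0.3, 0.7, -1.4]
gripper_width: 0.154
grasp_force: 59.1
time_s: 18.3
eef_pos: [0.5187, -0.0429, 0.1592]
orientation: [-0.002, 0.639, 0.769, -0.001]
wrist_force: [-1.2, -0.6, 0.2]
gripper_width: 0.157
grasp_force: 59.0
time_s: 18.6
eef_pos: [0.5201, -0.0433, 0.1604]
orientation: [-0.0, 0.639, 0.769, -0.0]
wrist_force: [-0.5, -0.6, -1.8]
gripper_width: 0.155
grasp_force: 59.0
```

View pics/m5.png

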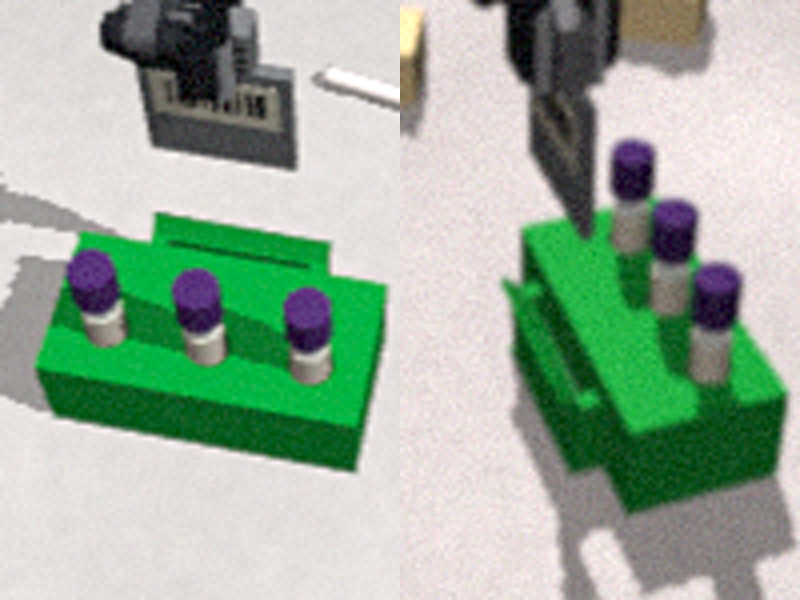

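The scene view shows the holder upright and parallel to the slot. Its lower corners are at scene crop (152,147) and (297,168), the near one at side crop (587,238); the lip's top runs from (153,213) to (330,243).

```bash
python3 - <<'E'
from h import *
s=np.load("s3.npz"); a={k:s[k+"a"] for k in ("K","world_to_cam")}; b={k:s[k+"b"] for k in ("K","world_to_cam")}
f=lambda u,v:(190+u/4,150+v/4); g=lambda u,v:(240+(u-400)/4,150+v/4)
print("left",tri([ray(a,f(152,147)),ray(b,g(587,238))]))
h=.1197
L,R=onz(a,f(152,147),h),onz(a,f(297,168),h); d=R-L; print(L,R,np.linalg.norm(d),"yaw",np.degrees(np.arctan2(d[1],d[0]))-90)
t=np.radians(10.6); rx=np.array([np.cos(t),np.sin(t)]); ry=np.array([-rx[1],rx[0]])
cen=((L+R)/2)[:2]-rx*.003
hole=np.array([.5702,-.0344]); slot=hole-.0495*rx
e=slot-cen; print("centre",cen,"slot",slot,"tool shift",1e3*ry@e,1e3*rx@e)
# slot in scene: lip top outer corners, block edge
P=[onz(a,f(*q),.046) for q in [(155,212),(330,243)]]; d=P[1]-P[0]; print("lip outer",P,np.linalg.norm(d),np.degrees(np.arctan2(d[1],d[0]))-90)
for p in P+[onz(a,f(168,242),.05),onz(a,f(308,267),.05)]: print("rack frame mm",1e3*rx@(p[:2]-slot),1e3*ry@(p[:2]-slot))
E
```

```text
left (array([ 0.52675558, -0.07213657,  0.11952069]), [np.float64(0.001244005061523372), np.float64(0.0012440050615233006)])
[ 0.52814087 -0.07244358  0.1197    ] [ 0.5156667  -0.01357315  0.1197    ] 0.06017750476024047 yaw 11.963555041485833
centre [ 0.51895498 -0.04356021] slot [ 0.5215447  -0.04350559] tool shift -0.4226918058059094 2.5555762935756277
lip outer [array([ 0.51683545, -0.08554576,  0.046     ]), array([ 0.5025735 , -0.00557962,  0.046     ])] 0.08122799470871406 10.112370732710957
rack frame mm -12.362235455103182 -40.456492748245445
rack frame mm -11.670933762103969 40.76856019952514
rack frame mm 4.201406937356698 -29.596302455911317
rack frame mm 4.722822495992477 34.28421059596713
```

Holder height, yaw and slot position agree (block face measured at 4.2–4.7 mm against the stated 4.5). A small shift of about 1 mm, then down to the flare and slowly in.

```bash
python3 -m creep '[[[0,1,15,0],[0,0,20,0],[0,0,20,0],[0,0,10,0],[0,0,0,0],[0,0,0,0],[0,0,0,0]]]' && python3 -m creep '[[[0,0,4,0],[0,0,4,0],[0,0,4,0],[0,0,0,0],[0,0,0,0]]]' && python3 -m creep '[[[0,0,3,0],[0,0,3,0],[0,0,3,0],[0,0,0,0],[0,0,0,0]]]'
```

```text
time_s: 19.45
eef_pos: [0.5224, -0.0434, 0.0968]
orientation: [0.001, 0.639, 0.769, 0.001]
wrist_force: [0.4, 0.6, -0.7]
gripper_width: 0.155
grasp_force: 59.0
time_s: 19.95
eef_pos: [0.5211, -0.0431, 0.0835]
orientation: [-0.0, 0.639, 0.769, -0.0]
wrist_force: [-0.3, -0.0, -0.9]
gripper_width: 0.157
grasp_force: 59.0
time_s: 20.45
eef_pos: [0.5212, -0.0431, 0.0745]
orientation: [-0.0, 0.639, 0.769, -0.0]
wrist_force: [0.1, -0.3, -0.7]
gripper_width: 0.153
grasp_force: 59.0
```

The bottom edge is at 0.034, inside the slot and touching nothing. Go on to the strip and press.

```bash
python3 -m creep '[[[0,0,4,0],[0,0,4,0],[0,0,4,0],[0,0,0,0],[0,0,0,0]]]' && python3 -m creep '[[[0,0,2,0],[0,0,2,0],[0,0,2,0],[0,0,0,0],[0,0,0,0]]]' && python3 -m creep '[[[0,0,2,0],[0,0,2,0],[0,0,0,0],[0,0,0,0]]]'
```

```text
time_s: 20.95
eef_pos: [0.5212, -0.0432, 0.0625]
orientation: [-0.0, 0.639, 0.769, -0.0]
wrist_force: [0.2, -0.6, -0.3]
gripper_width: 0.155
grasp_force: 59.0
time_s: 21.45
eef_pos: [0.5217, -0.0432, 0.0573]
orientation: [0.0, 0.639, 0.769, 0.0]
wrist_force: [-0.7, 0.4, 4.8]
gripper_width: 0.151
grasp_force: 59.9
time_s: 21.85
eef_pos: [0.5217, -0.0432, 0.0536]
orientation: [0.0, 0.639, 0.769, 0.0]
wrist_force: [-2.2, 0.4, 7.6]
gripper_width: 0.154
grasp_force: 60.3
```

Strip contact came as predicted (4.8 N, then 7.6 N). I press on to the hard stop.

```bash
python3 -m creep '[[[0,0,1.5,0],[0,0,1.5,0],[0,0,0,0],[0,0,0,0]]]' && python3 -m creep '[[[0,0,1,0],[0,0,1,0],[0,0,0,0],[0,0,0,0],[0,0,0,0]]]'
```

```text
time_s: 22.25
eef_pos: [0.5218, -0.0432, 0.051]
orientation: [0.0, 0.639, 0.769, 0.001]
wrist_force: [-3.0, -0.1, 10.5]
gripper_width: 0.155
grasp_force: 60.7
time_s: 22.75
eef_pos: [0.522, -0.0432, 0.0505]
orientation: [0.0, 0.639, 0.769, 0.001]
wrist_force: [-5.3, 0.1, 19.2]
gripper_width: 0.157
grasp_force: 62.1
```

The stop is reached: 19 N against the 12 N spring, at the predicted height. A little extra push, then check it holds and that the bystanders are unmoved.

```bash
python3 -m creep '[[[0,-0.5,0.7,0],[0,0,0,0],[0,0,0,0],[0,0,0,0],[0,0,0,0],[0,0,0,0]]]'
python3 - <<'E'
from h import *
R=[]
for n in ("scene","side"):
    c=eyes.capture(n);hsv=cv2.cvtColor(c["color"],cv2.COLOR_RGB2HSV); H,S,V=[hsv[...,i].astype(int) for i in range(3)]
    print([b[0].tolist() for b in blobs((H>118)&(H<150)&(S>90)&(V>20),40)]); R.append(c["color"])
k=lambda i,y,x:cv2.convertScaleAbs(cv2.resize(i[y:y+150,x:x+100,::-1],None,fx=4,fy=4,interpolation=cv2.INTER_CUBIC),alpha=1.8)
cv2.imwrite("pics/m6.png",np.hstack([k(R[0],140,190),k(R[1],150,240)]))
s=bot.get_state();print(s["eef_pos"],s["wrist_force"])
E
```

```text
time_s: 23.35
eef_pos: [0.5219, -0.0433, 0.0504]
orientation: [0.0, 0.639, 0.769, 0.001]
wrist_force: [-6.5, 1.0, 23.3]
gripper_width: 0.155
grasp_force: 62.6
[[212.6, 219.9], [238.9, 224.7], [266.4, 229.3], [413.0, 342.7]]
[[308.0, 207.1], [318.8, 223.6]]
[ 0.52193651 -0.04330016  0.0504039 ] [-5.31400571  0.58284515 23.55592755]
```

View pics/m6.png

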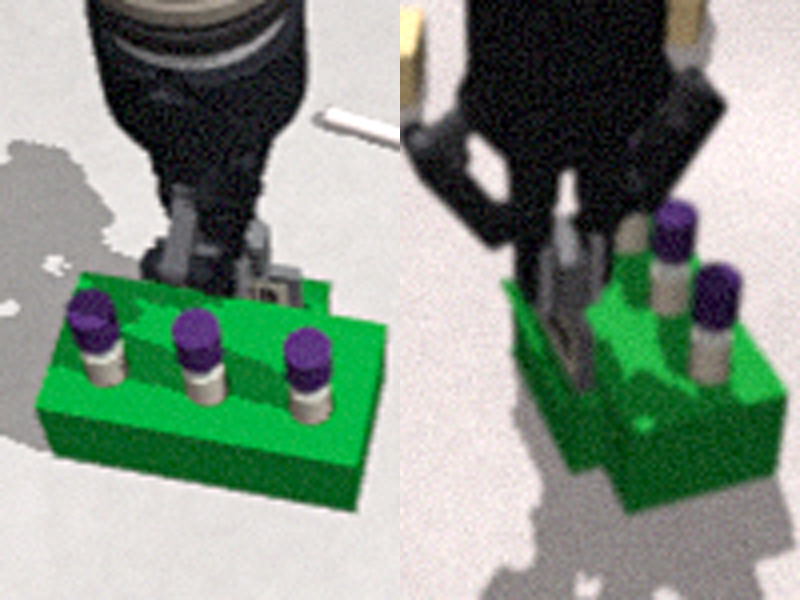

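The final view shows the holder down behind the lip at scene crop (270,290), three tubes upright at their earlier pixels (within 1 px), and the vial and pen unmoved.

```bash
python3 -c "
from rig import bot; print(bot.hand_in())"
```

```text
the job is handed in; nothing more can be done
None
```

I handed the job in at about 23.5 s. The tall tube is seated in the middle hole and released, and the label holder is held pressed against the slot's hard stop with about 23 N; the other tubes, the vial and the pen looked unmoved. My first grasp closed on nothing because the fingertips sit about 36 mm higher than the stated tool length implies, and I corrected for that. The judge's verdict isn't shown.

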